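# Refit the taper plug of the batter tap

## Task

Put the big tapered plug back into the batter tap with its T handle across the spout, push with it until the white liner's flange is fully home, flush on the tap body, and bed the taper there with a steady push of about 13 N (between 12 and 15 N for a moment, and never harder). Then ease off to a light push, under 9 N, so that the taper does not bind, and check that the seated plug turns free by swinging its handle about an eighth of a turn (45 degrees, either way) and back across the spout; let go and leave it seated, and leave everything else where it is.

Things in the scene. Friction and masses are not known exactly. Their poses are not given: they have to be found in the camera images.
- tap: Cast aluminium batter tap fixed to the counter: upright round body 74 mm across, top face 75 mm above the counter, on a 100 mm square foot. Origin: centre of the foot's underside, on the bore's axis. Its x axis runs along the pipe: the spout with its downturned nozzle points to -x and reaches 93 mm out, the inlet stub points to +x and reaches 77 mm out, both below 50 mm height. The y axis is the direction 'across the spout' (shut).
- liner_rim (a point): Centre of the mouth of the tap's white nylon liner: flange 70 mm across, 4 mm thick; mouth 46 mm, smooth bore (friction 0.2, does not lock) tapering to 27 mm at 26 mm depth, open below. It only slides up and down, held by 6 N of friction. At the start it stands 4 to 9 mm proud; home (hard stop) the flange lies on the tap body and this point is 79 mm above the tap's origin.
- plug: The big plug, bare steel, about 0.3 kg, loose, at the start upright on the black mat beside its smaller fellow. Cone 25 mm across at the foot widening to 50 mm at 34 mm height, then a 17 mm neck and a T handle bar 66 mm long, 12 mm wide and 14 mm high whose centre is 64 mm and top 71 mm above the foot. Origin: centre of the foot; z up along the axis, x along the handle bar. Seated in the liner, its origin lies 28.8 mm below the liner's mouth. Either way round is the same.
- small_plug: The other tap's plug, to be left alone: same height and handle, but a slim cone, 22 mm at the foot and 32 mm at its top. Origin: centre of the foot; x along the handle bar. The two stand about 110 mm apart, handle bars roughly square to the line between them.
- jar: Jar of spread, 72 mm across, 100 mm high, origin under its centre. Leave alone.
- shaker: Steel sugar shaker, 56 mm across, 110 mm high, origin under its centre. Leave alone.
- spatula: Crepe spatula 240 mm long lying flat on the counter along its x axis. Leave alone.

How it is judged:
By the outcome, as a careful person would: the job done as asked, in the order asked, and still so for the second after the job is handed in, with the robot touching nothing.
It also fails if it takes over 64 s, if anything falls off the work surface, if the arm or the gripper's body presses on something with over 40 N, if the wrist force passes 120 N, or if a joint passes its speed limit or range.

## Robot

A 6-joint arm with a two-finger parallel gripper is mounted at the origin on the work surface. World frame = base frame: x ahead of the robot, y to its left, z up, the work surface at z = 0. Lengths are in mm, angles in rad, forces in N, time in s.
With the tool pointing down it reaches from about 350 to 975 mm from the base axis. Payload 7.1 kg.
Tool frame: the origin (TCP) lies midway between the tips of the shut fingers; the grasp point (between the pads) lies 19 mm behind it (manip.grasp_offset is the z of the grasp point in the tool frame, in mm); z points along the fingers, y is the line along which they close (so a half turn about z gives the same grasp; the last joint's range is limited). The gripper opens to 88 mm and grips with 3 to 60 N. Pads are 20 mm wide; open, the fingers measure 115 mm over their backs; the gripper's body (75 mm by 178 mm) begins 61 mm behind the grasp point.
Start: joints at [1.165, 0.423, 1.63, -0, 1.089, -0.019], TCP at [235.734, 578.821, 222.675] pointing down, gripper open.
Joint ranges: [-3, 3], [-0.9, 2.11], [0.09, 2.58], [-1.31, 4.45], [0.11, 2.69], [-2.54, 2.54]. Speed limits (rad/s): [2.39, 2.39, 3.01, 3.14, 3.14, 3.14].

## Interface

Orientations are given as a unit quaternion [w, x, y, z].
In Python, from rig import manip gives the robot as it stands.
- The arm moves only by the tool step_arm, never from a script. Its argument "targets" is a list that holds one entry, the list of rows, each a list of 6 numbers: the shift along the world's x, y, z in mm, then the turn, a rotation vector about the world's x, y, z in rad. In form: [[[dx, dy, dz, wx, wy, wz], ...]]. A call has 1 to 8 rows; each row is the pose to reach, as a shift and turn from the pose commanded when the call began; what a row does not reach only later rows make up. A row lasts 1/12 s, in which the tool goes at most 41.7 mm and 7.16 degrees, less where a joint would pass 70% of its speed; a pose out of reach is approached as far as the arm can. A call with a gripper value outside its range is refused whole. "gripper" is the opening, from 0 (shut) to 1 (fully open), set as the call begins (left out, the last holds). The fingers move at their own pace and stop on an object; "newtons" is the grip in N (left out, the last holds). Time passes only in rows, so rows that repeat a pose let the fingers close. It gives the time, the measured TCP pose, the force, the opening and the grip force at its end, in the units of the state.
- manip.observe(): the state, without advancing time (a new reading comes with each control period).
- manip.capture(name): name is "scene" or "top" or "wrist"; returns (picture, depth): 480x640x3 uint8, blue, green, red; 480x640 float32, mm along the optical axis (not along the pixel's ray), 0 where there is no reading.
- manip.get_calibration(name): a dict with "mtx" (3x3 intrinsics, pixels), "xyz" and "attitude" of the camera in the world. Camera axes: x right, y up, looking along -z (the intrinsics and any distortion apply to the point x, -y, -z); pixel columns grow to the right and rows downward; lengths in mm; the calibration is good to about 2 mm. A picture is of the moment at which its call begins: read the wrist's pose just before it. get_calibration takes no time and is no camera call; for the wrist camera it gives the pose at the moment of the call.
- manip.hand_in(): hands the job in; it is judged then, once.
The state is a dict: "time_s": time; "q": joint angles; "qvel": joint speeds; "effort": joint torques, N m; "tcp_pos": TCP position; "tool_rot": TCP orientation; "contact_force": force on the tool from outside, world axes, zero at the start; "wrist_torque": the same for the moment, N m; "finger_gap": finger opening in mm; "gripper_force": force on a finger pad.
Only numpy, scipy, OpenCV 4.12 (cv2) and the standard library are available. Lean on these libraries where they do the work, as an engineer would, in place of code of your own. Each camera call takes 0.05 s, during which the arm holds its last target. There are 200 camera calls.

## Working session

There is one attempt and no reset: what is moved stays moved. The work goes in short steps, Python scripts to look and compute and a tool call to move; the robot and the scene stay as the last step left them, time stands still between calls to the robot, and variables do not carry over. Pictures are saved under pics/ and viewed, at most 10 in all, crops included, and the job is handed in when it is done.

Besides the shell and the picture viewer there is one more tool, called after ">>>" by a JSON object that holds its "method" and its "body". step_arm: Moves the arm, as the interface text tells. Its arguments: {"type":"object","properties":{"targets":{"type":"array"},"gripper":{"type":"number"},"newtons":{"type":"number"}},"required":["targets"]}

```bash
mkdir -p pics; cat > h.py <<'E'
import numpy as np, cv2
from rig import manip
from scipy.spatial.transform import Rotation as R
def cloud(name):
    c=manip.get_calibration(name); img,d=manip.capture(name)
    K=np.array(c["mtx"]); a=np.array(c["attitude"],float)
    M=a if a.shape==(3,3) else R.from_quat(a[[1,2,3,0]]).as_matrix()
    v,u=np.mgrid[:480,:640]
    x=(u-K[0,2])/K[0,0]*d; y=(v-K[1,2])/K[1,1]*d
    P=np.stack([x,-y,-d],-1)@M.T+np.array(c["xyz"])
    P[d<=0]=np.nan
    return img,d,P
E
python3 - <<'E'
from h import *
o=manip.observe(); print(o)
for n in("top","scene"):
    img,d,P=cloud(n); cv2.imwrite(f"pics/{n}0.png",img); np.save(f"{n}0.npy",P)
    c=manip.get_calibration(n);print(c)
E
```

```text
{'time_s': 0.0, 'q': array([ 1.16500964e+00,  4.23821961e-01,  1.63066605e+00, -3.09327121e-05,
        1.08858220e+00, -1.90023124e-02]), 'qvel': array([ 0.00066958,  0.00048628, -0.00127663,  0.00088485,  0.00141087,
        0.00133763]), 'effort': array([ 7.69199614e-04, -5.44623971e+01, -2.73673725e+01,  6.44627865e-02,
        2.26628745e-02, -1.11826409e-04]), 'tcp_pos': array([235.53061781, 578.34073923, 221.92288769]), 'tool_rot': array([-1.42345072e-04,  1.92181841e-01,  9.81359054e-01, -7.25061644e-04]), 'contact_force': array([ 0.03942897, -0.81408752, -0.20767937]), 'wrist_torque': array([-0.00714326, -0.03562705,  0.0228615 ]), 'gripper_force': 0.0, 'finger_gap': 87.57709031665871}
{'mtx': array([[555.76900966,   0.        , 320.45381184],
       [  0.        , 555.76900966, 237.59153253],
       [  0.        ,   0.        ,   1.        ]]), 'xyz': array([489.06108409,  18.63291387, 888.55245893]), 'attitude': array([-0.70143015, -0.04139291,  0.05238681,  0.70960411])}
{'mtx': array([[443.6096164 ,   0.        , 320.2356276 ],
       [  0.        , 443.6096164 , 239.83255093],
       [  0.        ,   0.        ,   1.        ]]), 'xyz': array([1135.58196939,  -98.74333005,  473.93110815]), 'attitude': array([0.68417354, 0.35410516, 0.2879876 , 0.56884026])}
```

View pics/top0.png

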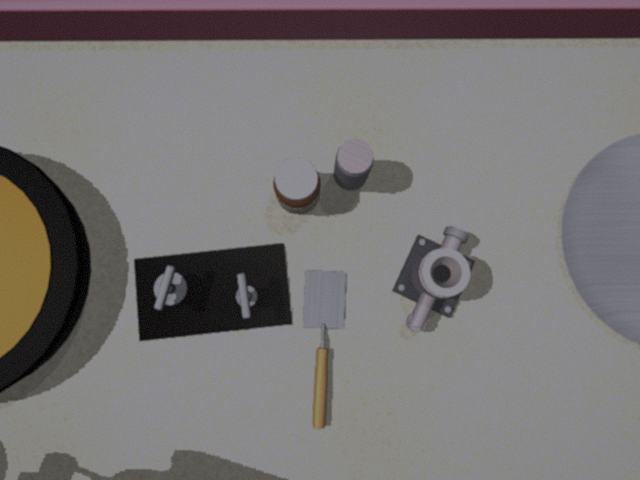

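View pics/scene0.png

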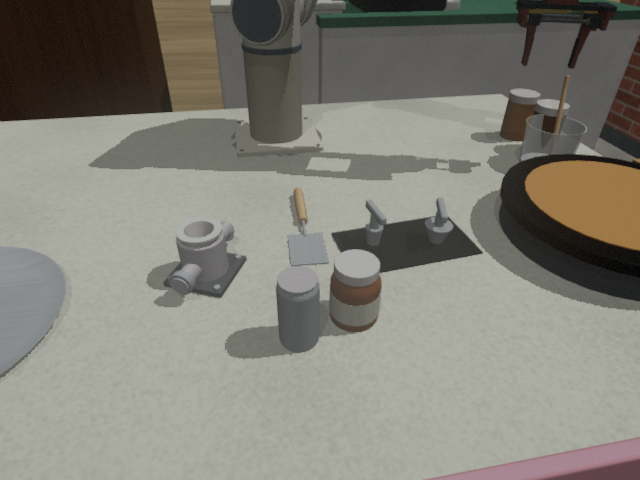

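The top view shows the big plug at about (170,288), the small plug at (244,296), and the tap at (444,273) with its pipe running from (455,235) to (415,325). The jar is at (297,185), the shaker at (352,163) and the spatula at (322,350). The scene view agrees with this.

```bash
python3 - <<'E'
from h import *
P=np.load("top0.npy")
print("mat z",np.nanmedian(P[310:330,190:220,2]),"table z",np.nanmedian(P[350:380,200:280,2]))
def st(n,r,lo,hi):
    a=P[r[0]:r[1],r[2]:r[3]].reshape(-1,3); a=a[(a[:,2]>lo)&(a[:,2]<hi)]
    (c,s,ang)=cv2.minAreaRect(a[:,:2].astype(np.float32))
    m=a.mean(0); w,V=np.linalg.eigh(np.cov((a-m)[:,:2].T)); v=V[:,1]
    print(n,len(a),"mean",m.round(1),"rect",np.round(c,1),np.round(s,1),"axis deg",np.degrees(np.arctan2(v[1],v[0])).round(1),"zmax",np.percentile(a[:,2],95).round(1))
st("big handle",(255,320,140,200),60,85)
st("big cone",(255,320,140,200),20,40)
st("small handle",(255,330,220,270),60,85)
st("flange",(240,310,405,480),76,95)
st("pipe",(220,340,395,480),20,50)
st("pipe-hi",(220,340,395,480),30,50)
st("jar",(140,220,265,330),90,120); st("shaker",(130,200,330,380),95,130)
st("foot",(220,340,380,490),5,18)
# rim circle fit with outer contour
a=P[240:310,405:480].reshape(-1,3);a=a[a[:,2]>74]
print(cv2.minEnclosingCircle(a[:,:2].astype(np.float32)))
E
```

```text
mat z 4.444988900464637 table z 0.45165106658174636
big handle 451 mean [527.2 232.7  73.5] rect [527.8 234.3] [17.2 65.7] axis deg 163.8 zmax 77.3
big cone 444 mean [526.5 230.4  38. ] rect [527.  234.5] [49.5 47.1] axis deg 71.2 zmax 39.6
small handle 412 mean [514.6 117.9  74.1] rect [514.8 118.2] [64.9 16.4] axis deg -172.0 zmax 77.4
flange 1359 mean [ 544.4 -175.4   86.6] rect [ 543.7 -174.3] [69.5 71.4] axis deg 99.1 zmax 90.0
pipe 1077 mean [ 524.8 -159.7   43.4] rect [ 540.2 -162.9] [ 55.8 172. ] axis deg 155.3 zmax 49.3
pipe-hi 1033 mean [ 523.9 -160.3   44.2] rect [ 540.2 -162.9] [ 55.8 172. ] axis deg 155.1 zmax 49.3
jar 1458 mean [681.1  40.1  99.9] rect [681.6  40.2] [61.2 61.1] axis deg -174.5 zmax 102.3
shaker 1132 mean [709.1 -44.7 108.5] rect [710.2 -45.1] [53.5 52.6] axis deg 172.4 zmax 112.0
foot 1772 mean [ 542.6 -163.    10.4] rect [ 536.5 -182.2] [151.5 136.5] axis deg -153.7 zmax 14.0
((543.8445434570312, -174.286376953125), 36.493255615234375)
```

>>> {"method": "step_arm", "body": {"targets": [[[40,-48,0,0,0,0.015],[75,-90,0,0,0,0.03],[110,-130,0,0,0,0.045],[140,-166,0,0,0,0.06],[170,-200,0,0,0,0.075],[200,-235,0,0,0,0.09],[225,-270,0,0,0,0.1],[250,-300,0,0,0,0.105]]], "gripper": 1}}

```text
time_s: 0.77
tcp_pos: [450.5, 321.4, 222.5]
tool_rot: [-0.0, 0.14, 0.99, -0.0]
contact_force: [0.9, 0.7, 0.1]
finger_gap: 88.0
gripper_force: 0.0
```

>>> {"method": "step_arm", "body": {"targets": [[[20,-20,0,0,0,0],[42,-44,0,0,0,0],[42,-44,0,0,0,0],[42,-44,0,0,0,0],[42,-44,0,0,0,0],[42,-44,0,0,0,0]]]}}

```text
time_s: 1.27
tcp_pos: [490.9, 280.0, 222.4]
tool_rot: [-0.0, 0.14, 0.99, -0.0]
contact_force: [0.1, 0.3, -0.6]
finger_gap: 87.9
gripper_force: 0.0
```

```bash
python3 - <<'E'
from h import *
o=manip.observe(); print(o['time_s'],o['tcp_pos'],o['tool_rot'],o['contact_force'],o['q'])
img,d,P=cloud("wrist"); cv2.imwrite("pics/w1.png",img); np.save("w1.npy",P)
a=P.reshape(-1,3)
f=np.isfinite(a[:,0])&(np.hypot(a[:,0]-527,a[:,1]-234)<55)
for lo,hi in((66,85),(25,44)):
    b=a[f&(a[:,2]>lo)&(a[:,2]<hi)]
    if len(b)<20: print(len(b));continue
    m=b.mean(0);w,V=np.linalg.eigh(np.cov((b-m)[:,:2].T));v=V[:,1]
    print(len(b),m,cv2.minAreaRect(b[:,:2].astype(np.float32)),np.degrees(np.arctan2(v[1],v[0])),cv2.minEnclosingCircle(b[:,:2].astype(np.float32)))
E
```

```text
1.2667 [490.86852177 279.95187473 222.44031878] [-3.30718881e-04  1.39975656e-01  9.90154886e-01 -9.26163447e-05] [ 0.06940822  0.28310144 -0.5754851 ] [ 4.97115211e-01  3.36354179e-01  1.76407656e+00  2.83630819e-04
  1.04180369e+00 -7.92950659e-01]
847 [528.00238989 235.55145703  74.9422858 ] ((529.1680297851562, 234.2902069091797), (14.469087600708008, 64.91348266601562), 75.44400787353516) 163.72001165898683 ((529.323974609375, 234.89093017578125), 32.47282409667969)
999 [529.80208251 236.03162688  38.84174968] ((529.5778198242188, 234.4544677734375), (49.48930740356445, 47.930198669433594), 65.27169036865234) 73.41063169476853 ((530.3075561523438, 234.27679443359375), 24.948490142822266)
```

View pics/w1.png

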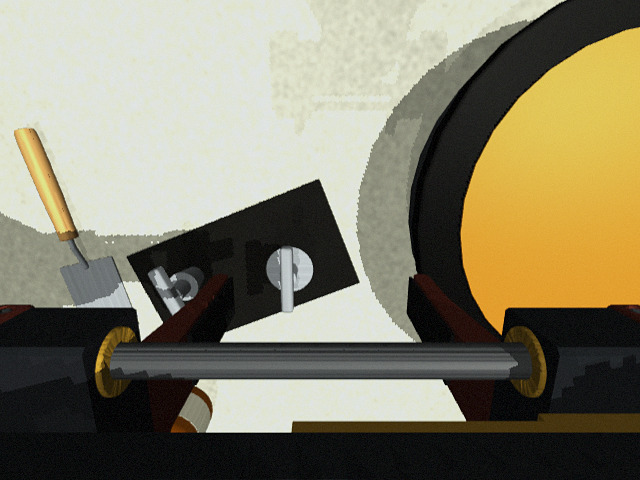

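The wrist view shows the big plug at (288,270), its bar vertical in the picture and square to the closing line. The small plug is at (175,285). The griddle on the right is well clear.

>>> {"method": "step_arm", "body": {"targets": [[[20,-23,0,0,0,0],[38.4,-45.4,-20,0,0,0],[38.4,-45.4,-50,0,0,0],[38.4,-45.4,-85,0,0,0],[38.4,-45.4,-120,0,0,0],[38.4,-45.4,-145,0,0,0],[38.4,-45.4,-165,0,0,0],[38.4,-45.4,-173,0,0,0]]], "gripper": 0.6}}

```text
time_s: 1.98
tcp_pos: [527.7, 234.2, 46.7]
tool_rot: [-0.002, 0.14, 0.99, -0.001]
contact_force: [-0.2, -0.2, 0.5]
finger_gap: 52.6
gripper_force: 0.0
```

>>> {"method": "step_arm", "body": {"targets": [[[0,0,0,0,0,0],[0,0,0,0,0,0]]]}}

```text
time_s: 2.15
tcp_pos: [530.1, 234.7, 50.1]
tool_rot: [0.0, 0.14, 0.99, 0.0]
contact_force: [0.2, -0.1, 0.5]
finger_gap: 52.4
gripper_force: 0.0
```

>>> {"method": "step_arm", "body": {"targets": [[[0,0,0,0,0,0],[0,0,0,0,0,0],[0,0,0,0,0,0],[0,0,0,0,0,0],[0,0,0,0,0,0],[0,0,0,0,0,0],[0,0,0,0,0,0],[0,0,0,0,0,0]]], "gripper": 0, "newtons": 60}}

```text
time_s: 2.82
tcp_pos: [530.4, 234.0, 50.0]
tool_rot: [0.0, 0.14, 0.99, 0.0]
contact_force: [-0.6, 0.7, 3.9]
finger_gap: 15.7
gripper_force: 60.0
```

>>> {"method": "step_arm", "body": {"targets": [[[0,0,10,0,0,0],[0,0,40,0,0,0],[0,0,80,0,0,0],[0,0,120,0,0,0],[0,0,150,0,0,0],[0,0,150,0,0,0],[0,0,150,0,0,0]]]}}

```text
time_s: 3.4
tcp_pos: [530.7, 234.1, 201.4]
tool_rot: [0.001, 0.14, 0.99, 0.001]
contact_force: [-0.1, -0.2, -3.9]
finger_gap: 15.7
gripper_force: 60.0
```

```bash
python3 - <<'E'
from h import *
for n in("wrist","scene","top"):
    img,d,P=cloud(n); np.save(f"{n}2.npy",P)
    if n=="wrist": cv2.imwrite("pics/w2.png",img)
    if n=="scene": cv2.imwrite("pics/s2.png",cv2.resize(img[60:260,360:560],(800,600)[:1]*0 or (600,600)))
E
```

```text
(no output)
```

View pics/w2.png

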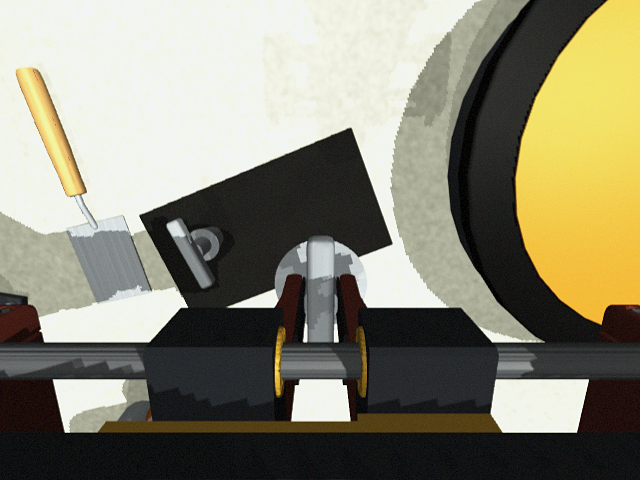

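View pics/s2.png

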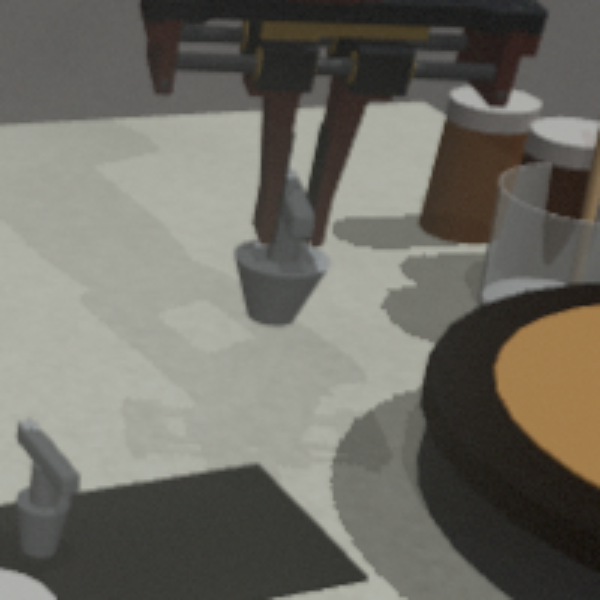

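The plug is held upright and its bar lines up with the pads: bar at column 320 in the wrist view, foot level in the scene crop. The gap of 15.7 mm suggests the fingertips are on the neck, so I'll regrip higher once the plug is in the liner. Next I move past the tap for a close look at it.

>>> {"method": "step_arm", "body": {"targets": [[[0,-25,0,0,0,-0.1],[0,-60,0,0,0,-0.2],[0,-95,0,0,0,-0.31],[0,-130,0,0,0,-0.42],[0,-165,0,0,0,-0.53],[0,-200,0,0,0,-0.64],[0,-235,0,0,0,-0.75],[0,-270,0,0,0,-0.86]]]}}

```text
time_s: 4.22
tcp_pos: [528.4, -37.7, 197.5]
tool_rot: [-0.002, 0.543, 0.84, -0.001]
contact_force: [1.1, -0.4, -3.5]
finger_gap: 15.4
gripper_force: 60.0
```

>>> {"method": "step_arm", "body": {"targets": [[[0,-35,0,0,0,-0.11],[-4,-70,0,0,0,-0.22],[-8,-105,0,0,0,-0.33],[-12,-140,0,0,0,-0.44],[-16,-170,0,0,0,-0.55],[-20,-195,0,0,0,-0.66],[-22,-210,0,0,0,-0.77],[-22,-214,0,0,0,-0.866]]]}}

```text
time_s: 4.88
tcp_pos: [506.4, -252.2, 197.3]
tool_rot: [-0.002, 0.846, 0.534, -0.001]
contact_force: [1.0, 0.6, -2.4]
finger_gap: 16.0
gripper_force: 60.0
```

>>> {"method": "step_arm", "body": {"targets": [[[0,0,0,0,0,0],[0,0,0,0,0,0],[0,0,0,0,0,0]]]}}

```text
time_s: 5.13
tcp_pos: [507.5, -249.3, 198.4]
tool_rot: [-0.001, 0.843, 0.538, -0.001]
contact_force: [-0.6, 0.5, -2.7]
finger_gap: 15.3
gripper_force: 60.0
```

```bash
cat > tap.py <<'E'
from h import *
def yaw(o):
    w,x,y,z=o['tool_rot']; M=R.from_quat([x,y,z,w]).as_matrix(); return np.degrees(np.arctan2(M[1,1],M[0,1])),M
def circ(b):
    A=np.c_[b[:,:2]*2,np.ones(len(b))]; s=np.linalg.lstsq(A,(b[:,:2]**2).sum(1),rcond=None)[0]
    return s[:2],np.sqrt(s[2]+s[:2]@s[:2])
E
python3 - <<'E'
from tap import *
o=manip.observe(); print(o['time_s'],o['tcp_pos'],yaw(o)[0],o['contact_force'],o['q'].round(3))
img,d,P=cloud("wrist"); cv2.imwrite("pics/w3.png",img); np.save("w3.npy",P)
a=P.reshape(-1,3); r=np.hypot(a[:,0]-544,a[:,1]+174)
b=a[(r<45)&(a[:,2]>79)&(a[:,2]<95)]
print("rim",len(b),np.median(b,0),cv2.minEnclosingCircle(b[:,:2].astype(np.float32)))
b=a[(r<48)&(a[:,2]>60)&(a[:,2]<78)];print("body",len(b),np.median(b,0))
b=a[(r>45)&(r<100)&(a[:,2]>30)&(a[:,2]<56)]
w,V=np.linalg.eigh(np.cov((b-b.mean(0))[:,:2].T));v=V[:,1];print("pipe",len(b),b.mean(0),np.degrees(np.arctan2(v[1],v[0])))
# foot rect
b=a[(r<75)&(a[:,2]>4)&(a[:,2]<16)];print("foot",len(b),cv2.minAreaRect(b[:,:2].astype(np.float32)))
E
```

```text
5.1333 [ 507.46685742 -249.29674768  198.38261222] -24.854316112636205 [-0.55415839  0.46656864 -2.6550018 ] [-0.478  0.368  1.781  0.     0.995 -0.044]
rim 5008 [ 548.26263755 -172.15486531   88.31340941] ((547.1141967773438, -174.60140991210938), 35.043766021728516)
body 1173 [ 547.71476481 -173.77539585   71.91228761]
pipe 2969 [ 542.67482352 -172.71163029   47.194342  ] 153.7822881427576
foot 4317 ((547.3368530273438, -174.71682739257812), (100.05314636230469, 100.07848358154297), 63.835750579833984)
```

View pics/w3.png

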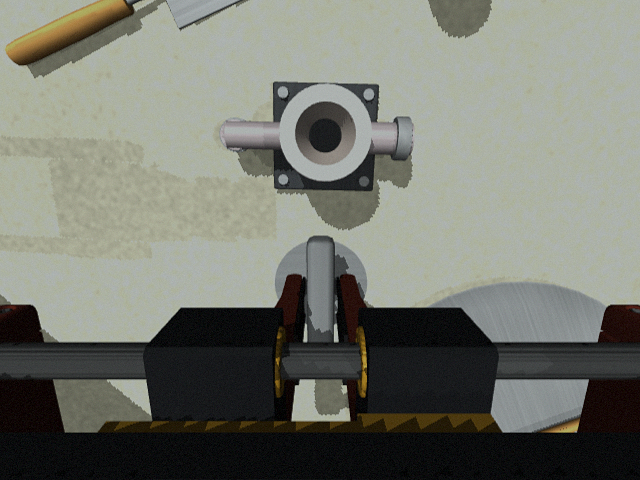

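The wrist view shows the tap mouth at (325,132), spout to the left, inlet to the right, foot square to the image. The plug is still gripped straight at (320,275).

```bash
python3 - <<'E'
from tap import *
P=np.load("w3.npy");o=manip.observe();t=o['tcp_pos'];y,M=yaw(o)
Q=(P-t)@M
a=Q.reshape(-1,3)
h=(np.hypot(a[:,0],a[:,1])<45)
for lo,hi in((-28,-20),(5,16)):   # tool z (down): bar top , cone top
    b=a[h&(a[:,2]>lo)&(a[:,2]<hi)]
    print(lo,len(b),np.median(b,0).round(2),b.min(0).round(1),b.max(0).round(1))
    if len(b)>50:
        k=cv2.convexHull(b[:,:2].astype(np.float32))[:,0]; 
        if lo>0:
            for it in range(3):
                c,r=circ(k); e=np.abs(np.hypot(*(k-c).T)-r); k=k[e<max(0.7,np.median(e)*2)]
            print("circle",c,r,len(k))
        else: print(cv2.minAreaRect(b[:,:2].astype(np.float32)))
E
```

```text
-28 3205 [ 11.94   0.81 -25.03] [-13.  -15.5 -27.9] [ 35.1  17.7 -20. ]
((11.046995162963867, 1.3792667388916016), (30.678077697753906, 47.04430389404297), 67.22364044189453)
5 1911 [11.71  8.57 11.55] [-22.1 -23.7   7.1] [25.5 25.7 14.1]
circle [1.69486079 1.0894063 ] 24.875399893375427 33
```

>>> {"method": "step_arm", "body": {"targets": [[[15,30,0,0,0,-0.01],[30,58,0,0,0,-0.0236],[38,73.6,0,0,0,-0.0236],[38,73.6,0,0,0,-0.0236],[38,73.6,-20,0,0,-0.0236],[38,73.6,-40,0,0,-0.0236],[38,73.6,-48,0,0,-0.0236],[38,73.6,-48,0,0,-0.0236]]]}}

```text
time_s: 5.85
tcp_pos: [544.4, -175.9, 149.6]
tool_rot: [-0.002, 0.849, 0.528, -0.001]
contact_force: [0.1, -0.7, -2.2]
finger_gap: 15.6
gripper_force: 60.0
```

>>> {"method": "step_arm", "body": {"targets": [[[0,0,0,0,0,0],[0,0,0,0,0,0],[0,0,0,0,0,0]]]}}

```text
time_s: 6.1
tcp_pos: [546.8, -176.9, 152.8]
tool_rot: [0.001, 0.85, 0.527, 0.001]
contact_force: [1.0, -0.0, -3.0]
finger_gap: 15.8
gripper_force: 60.0
```

>>> {"method": "step_arm", "body": {"targets": [[[0,0,0,0,0,0]]]}}

```text
time_s: 6.18
tcp_pos: [546.7, -176.9, 152.7]
tool_rot: [0.001, 0.85, 0.527, 0.001]
contact_force: [0.3, 0.4, -2.4]
finger_gap: 15.7
gripper_force: 60.0
```

>>> {"method": "step_arm", "body": {"targets": [[[0,0,0,0,0,0]]]}}

```text
time_s: 6.27
tcp_pos: [546.5, -176.8, 152.4]
tool_rot: [0.001, 0.85, 0.527, 0.0]
contact_force: [0.1, -0.8, -2.9]
finger_gap: 15.3
gripper_force: 60.0
```

```bash
python3 - <<'E'
from tap import *
f=[]
for i in range(4):
    o=manip.observe(); f.append(o['contact_force'][2])
    if i<3: img,d,P=cloud("scene")
print(np.round(f,2),o['tcp_pos'],yaw(o)[0],o['time_s'])
cv2.imwrite("pics/s4.png",cv2.resize(img[150:310,120:280],(600,600)))
E
```

```text
[-2.9  -2.46 -2.32 -2.23] [ 546.23855425 -176.60631377  152.0049478 ] -26.387370532368674 6.4167
```

View pics/s4.png

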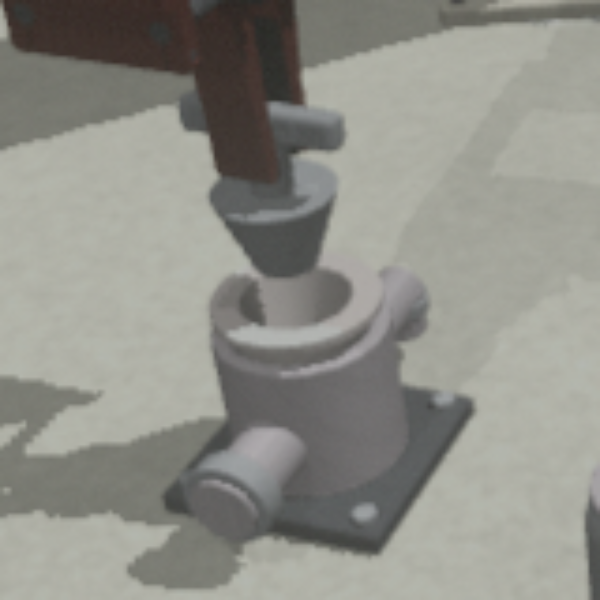

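The scene crop shows the plug upright over the mouth and the liner standing proud of the body. The bar is across the pipe.

>>> {"method": "step_arm", "body": {"targets": [[[0,0,-6,0,0,0],[0,0,-14,0,0,0],[0,0,-22,0,0,0],[0,0,-30,0,0,0],[0,0,-35,0,0,0],[0,0,-38,0,0,0],[0,0,-38,0,0,0],[0,0,-38,0,0,0]]]}}

```text
time_s: 7.08
tcp_pos: [546.1, -176.5, 113.4]
tool_rot: [-0.0, 0.85, 0.527, -0.0]
contact_force: [0.1, -0.4, -2.5]
finger_gap: 15.4
gripper_force: 60.0
```

>>> {"method": "step_arm", "body": {"targets": [[[0,0,0,0,0,0],[0,0,0,0,0,0],[0,0,0,0,0,0],[0,0,0,0,0,0],[0,0,0,0,0,0],[0,0,0,0,0,0]]]}}

```text
time_s: 7.58
tcp_pos: [546.2, -176.5, 113.8]
tool_rot: [0.0, 0.85, 0.527, 0.0]
contact_force: [0.2, -0.5, -3.2]
finger_gap: 15.6
gripper_force: 60.0
```

>>> {"method": "step_arm", "body": {"targets": [[[-0.4,0.4,-1,0,0,0],[-0.7,0.7,-3,0,0,0],[-0.7,0.7,-5,0,0,0],[-0.7,0.7,-6,0,0,0],[-0.7,0.7,-6,0,0,0],[-0.7,0.7,-6,0,0,0]]]}}

```text
time_s: 8.08
tcp_pos: [545.3, -175.8, 107.5]
tool_rot: [-0.0, 0.85, 0.527, -0.0]
contact_force: [-0.3, -0.5, -2.1]
finger_gap: 15.8
gripper_force: 60.0
```

>>> {"method": "step_arm", "body": {"targets": [[[0,0,-0.5,0,0,0],[0,0,-1,0,0,0],[0,0,-1,0,0,0],[0,0,-1,0,0,0]]]}}

```text
time_s: 8.42
tcp_pos: [545.4, -175.8, 106.7]
tool_rot: [0.0, 0.85, 0.527, 0.0]
contact_force: [-0.4, 0.4, -1.8]
finger_gap: 15.5
gripper_force: 60.0
```

>>> {"method": "step_arm", "body": {"targets": [[[0,0,-0.5,0,0,0],[0,0,-1,0,0,0],[0,0,-1,0,0,0],[0,0,-1,0,0,0]]]}}

```text
time_s: 8.75
tcp_pos: [545.2, -175.8, 105.6]
tool_rot: [-0.0, 0.85, 0.527, -0.0]
contact_force: [-0.7, 0.0, -2.1]
finger_gap: 15.4
gripper_force: 60.0
```

>>> {"method": "step_arm", "body": {"targets": [[[0,0,-0.5,0,0,0],[0,0,-1,0,0,0],[0,0,-1,0,0,0],[0,0,-1,0,0,0]]]}}

```text
time_s: 9.08
tcp_pos: [545.1, -175.8, 104.7]
tool_rot: [-0.0, 0.85, 0.527, -0.0]
contact_force: [-3.2, 0.2, 2.2]
finger_gap: 15.8
gripper_force: 60.0
```

>>> {"method": "step_arm", "body": {"targets": [[[0,0,0,0,0,0],[0,0,0,0,0,0],[0,0,0,0,0,0],[0,0,0,0,0,0],[0,0,0,0,0,0],[0,0,0,0,0,0]]], "gripper": 0.32}}

```text
time_s: 9.58
tcp_pos: [545.6, -175.8, 104.7]
tool_rot: [0.0, 0.85, 0.527, 0.0]
contact_force: [0.3, 0.1, 0.7]
finger_gap: 28.2
gripper_force: 0.0
```

>>> {"method": "step_arm", "body": {"targets": [[[-0.3,0,4,0,0,0],[-0.3,0,8,0,0,0],[-0.3,0,12,0,0,0],[-0.3,0,12,0,0,0],[-0.3,0,12,0,0,0],[-0.3,0,12,0,0,0]]]}}

```text
time_s: 10.08
tcp_pos: [545.1, -175.8, 116.8]
tool_rot: [0.0, 0.85, 0.527, 0.0]
contact_force: [0.1, 0.8, 0.8]
finger_gap: 28.1
gripper_force: 0.0
```

>>> {"method": "step_arm", "body": {"targets": [[[0,0,0,0,0,0],[0,0,0,0,0,0],[0,0,0,0,0,0],[0,0,0,0,0,0],[0,0,0,0,0,0],[0,0,0,0,0,0]]], "gripper": 0, "newtons": 50}}

```text
time_s: 10.58
tcp_pos: [545.0, -175.8, 116.5]
tool_rot: [-0.0, 0.85, 0.527, -0.0]
contact_force: [0.4, -1.3, -0.7]
finger_gap: 13.1
gripper_force: 50.0
```

>>> {"method": "step_arm", "body": {"targets": [[[0,0,-0.5,0,0,0],[0,0,-1,0,0,0],[0,0,-1.5,0,0,0],[0,0,-2,0,0,0],[0,0,-2,0,0,0]]]}}

```text
time_s: 11.0
tcp_pos: [545.1, -175.8, 114.7]
tool_rot: [0.0, 0.85, 0.527, 0.0]
contact_force: [-1.2, 0.1, 3.4]
finger_gap: 13.1
gripper_force: 50.0
```

>>> {"method": "step_arm", "body": {"targets": [[[0,0,-0.5,0,0,0],[0,0,-1,0,0,0],[0,0,-1.5,0,0,0],[0,0,-2,0,0,0],[0,0,-2,0,0,0]]]}}

```text
time_s: 11.42
tcp_pos: [545.1, -175.8, 112.5]
tool_rot: [-0.0, 0.85, 0.527, -0.0]
contact_force: [-1.1, -0.3, 1.3]
finger_gap: 13.5
gripper_force: 50.0
```

>>> {"method": "step_arm", "body": {"targets": [[[0,0,-0.5,0,0,0],[0,0,-1,0,0,0],[0,0,-1.5,0,0,0],[0,0,-1.5,0,0,0],[0,0,-1.5,0,0,0]]]}}

```text
time_s: 11.83
tcp_pos: [545.1, -175.8, 111.1]
tool_rot: [-0.0, 0.85, 0.527, -0.0]
contact_force: [-1.8, 0.0, 2.1]
finger_gap: 13.3
gripper_force: 50.0
```

>>> {"method": "step_arm", "body": {"targets": [[[0,0,-0.25,0,0,0],[0,0,-0.5,0,0,0],[0,0,-0.75,0,0,0],[0,0,-0.75,0,0,0]]]}}

```text
time_s: 12.17
tcp_pos: [545.1, -175.8, 110.4]
tool_rot: [-0.0, 0.85, 0.527, -0.0]
contact_force: [-0.1, 0.3, 1.7]
finger_gap: 13.3
gripper_force: 50.0
```

>>> {"method": "step_arm", "body": {"targets": [[[0,0,-0.25,0,0,0],[0,0,-0.5,0,0,0],[0,0,-0.5,0,0,0],[0,0,-0.5,0,0,0]]]}}

```text
time_s: 12.5
tcp_pos: [545.1, -175.8, 109.9]
tool_rot: [-0.0, 0.85, 0.527, 0.0]
contact_force: [-1.7, 0.1, 1.9]
finger_gap: 13.4
gripper_force: 50.0
```

>>> {"method": "step_arm", "body": {"targets": [[[0,0,-0.25,0,0,0],[0,0,-0.5,0,0,0],[0,0,-0.5,0,0,0],[0,0,-0.5,0,0,0]]]}}

```text
time_s: 12.83
tcp_pos: [545.1, -175.8, 109.4]
tool_rot: [-0.0, 0.85, 0.527, -0.0]
contact_force: [-1.6, 0.9, 2.1]
finger_gap: 13.2
gripper_force: 50.0
```

>>> {"method": "step_arm", "body": {"targets": [[[0,0,-0.25,0,0,0],[0,0,-0.5,0,0,0],[0,0,-0.5,0,0,0],[0,0,-0.5,0,0,0]]]}}

```text
time_s: 13.17
tcp_pos: [545.1, -175.8, 108.9]
tool_rot: [0.0, 0.85, 0.527, 0.0]
contact_force: [-0.7, 0.7, 2.9]
finger_gap: 13.0
gripper_force: 50.0
```

>>> {"method": "step_arm", "body": {"targets": [[[0,0,-0.25,0,0,0],[0,0,-0.5,0,0,0],[0,0,-0.5,0,0,0],[0,0,-0.5,0,0,0]]]}}

```text
time_s: 13.5
tcp_pos: [545.1, -175.8, 108.4]
tool_rot: [-0.0, 0.85, 0.527, -0.0]
contact_force: [-1.4, 0.8, 1.5]
finger_gap: 13.0
gripper_force: 50.0
```

>>> {"method": "step_arm", "body": {"targets": [[[0,0,-0.15,0,0,0],[0,0,-0.3,0,0,0],[0,0,-0.3,0,0,0]]]}}

```text
time_s: 13.75
tcp_pos: [545.1, -175.8, 108.1]
tool_rot: [-0.0, 0.85, 0.527, -0.0]
contact_force: [-2.0, 0.5, 1.7]
finger_gap: 13.5
gripper_force: 50.0
```

>>> {"method": "step_arm", "body": {"targets": [[[0,0,-0.15,0,0,0],[0,0,-0.3,0,0,0],[0,0,-0.3,0,0,0]]]}}

```text
time_s: 14.0
tcp_pos: [545.1, -175.8, 107.8]
tool_rot: [-0.0, 0.85, 0.527, -0.0]
contact_force: [-1.2, 0.3, 3.4]
finger_gap: 12.9
gripper_force: 50.0
```

>>> {"method": "step_arm", "body": {"targets": [[[0,0,-0.15,0,0,0],[0,0,-0.3,0,0,0],[0,0,-0.3,0,0,0]]]}}

```text
time_s: 14.25
tcp_pos: [545.2, -175.8, 107.8]
tool_rot: [0.0, 0.85, 0.527, 0.0]
contact_force: [-2.5, 0.7, 5.8]
finger_gap: 13.2
gripper_force: 50.0
```

>>> {"method": "step_arm", "body": {"targets": [[[0,0,-0.15,0,0,0],[0,0,-0.15,0,0,0],[0,0,-0.15,0,0,0]]]}}

```text
time_s: 14.5
tcp_pos: [545.2, -175.8, 107.8]
tool_rot: [0.0, 0.85, 0.527, 0.0]
contact_force: [-2.8, 0.5, 6.5]
finger_gap: 13.7
gripper_force: 50.0
```

>>> {"method": "step_arm", "body": {"targets": [[[0,0,-0.1,0,0,0],[0,0,-0.1,0,0,0],[0,0,-0.1,0,0,0]]]}}

```text
time_s: 14.75
tcp_pos: [545.1, -175.8, 107.7]
tool_rot: [0.0, 0.85, 0.527, 0.0]
contact_force: [-3.1, 0.3, 7.0]
finger_gap: 13.4
gripper_force: 50.0
```

>>> {"method": "step_arm", "body": {"targets": [[[-0.15,0,-0.2,0,0,0],[-0.3,0,-0.4,0,0,0],[-0.3,0,-0.4,0,0,0],[-0.3,0,-0.4,0,0,0]]]}}

```text
time_s: 15.08
tcp_pos: [545.1, -175.9, 107.7]
tool_rot: [0.0, 0.85, 0.527, 0.0]
contact_force: [-2.8, 0.3, 9.5]
finger_gap: 13.2
gripper_force: 50.0
```

>>> {"method": "step_arm", "body": {"targets": [[[0,0,0,0,0,0],[0,0,0,0,0,0]]]}}

```text
time_s: 15.25
tcp_pos: [545.2, -175.9, 107.7]
tool_rot: [0.0, 0.85, 0.527, 0.0]
contact_force: [-3.2, 1.1, 9.6]
finger_gap: 13.4
gripper_force: 50.0
```

>>> {"method": "step_arm", "body": {"targets": [[[-0.1,0,-0.15,0,0,0],[-0.2,0,-0.25,0,0,0],[-0.2,0,-0.25,0,0,0]]]}}

```text
time_s: 15.5
tcp_pos: [545.2, -175.9, 107.6]
tool_rot: [0.0, 0.85, 0.527, 0.0]
contact_force: [-2.9, 2.1, 10.2]
finger_gap: 13.4
gripper_force: 50.0
```

```bash
python3 - <<'E'
from tap import *
f=[];g=[]
for i in range(4):
    o=manip.observe(); f.append(o['contact_force'].round(2)); img,d,P=cloud("scene")
print(f,o['tcp_pos'])
E
```

```text
[array([-2.9 ,  2.05, 10.18]), array([-3.27,  1.5 , 10.55]), array([-2.68,  1.1 , 10.95]), array([-2.98,  1.23, 10.65])] [ 545.14452533 -175.91179297  107.63415809]
```

>>> {"method": "step_arm", "body": {"targets": [[[-0.2,0.1,0,0,0,0],[-0.4,0.2,0,0,0,0],[-0.4,0.2,0,0,0,0]]]}}

```text
time_s: 15.95
tcp_pos: [545.1, -175.9, 107.7]
tool_rot: [0.001, 0.85, 0.527, 0.001]
contact_force: [-1.0, 0.9, 8.8]
finger_gap: 13.2
gripper_force: 50.0
```

```bash
python3 - <<'E'
from tap import *
f=[];g=[]
for i in range(4):
    o=manip.observe(); f.append(o['contact_force'].round(2)); img,d,P=cloud("scene")
print(np.mean(f,0),f,o['tcp_pos'])
E
```

```text
[-1.7225  0.8475  9.13  ] [array([-1.02,  0.88,  8.84]), array([-1.8 ,  1.07,  8.85]), array([-2.16,  0.16,  8.9 ]), array([-1.91,  1.28,  9.93])] [ 545.10414654 -175.8573998   107.63220787]
```

>>> {"method": "step_arm", "body": {"targets": [[[-0.1,0,-0.15,0,0,0],[-0.2,0,-0.3,0,0,0],[-0.2,0,-0.35,0,0,0],[-0.2,0,-0.35,0,0,0]]]}}

```text
time_s: 16.48
tcp_pos: [545.1, -175.9, 107.6]
tool_rot: [0.001, 0.85, 0.527, 0.001]
contact_force: [-1.8, 1.4, 11.3]
finger_gap: 13.4
gripper_force: 50.0
```

```bash
python3 - <<'E'
from tap import *
f=[];g=[]
for i in range(6):
    o=manip.observe(); f.append(o['contact_force'].round(2)); img,d,P=cloud("scene")
print(np.mean(f,0),f,o['tcp_pos'])
E
```

```text
[-1.80666667  1.09833333 11.84      ] [array([-1.78,  1.44, 11.34]), array([-1.45,  1.27, 12.08]), array([-1.8 ,  1.14, 11.61]), array([-1.79,  0.19, 12.43]), array([-2.17,  1.24, 11.39]), array([-1.85,  1.31, 12.19])] [ 545.12748346 -175.89521515  107.61831781]
```

Home and bedded. Now I ease off.

>>> {"method": "step_arm", "body": {"targets": [[[0,0,0.4,0,0,0],[0,0,0.8,0,0,0],[0,0,1.2,0,0,0],[0,0,1.2,0,0,0],[0,0,1.2,0,0,0]]]}}

```text
time_s: 17.2
tcp_pos: [544.9, -175.8, 107.8]
tool_rot: [0.001, 0.85, 0.527, 0.001]
contact_force: [2.3, 0.2, 3.2]
finger_gap: 13.5
gripper_force: 50.0
```

>>> {"method": "step_arm", "body": {"targets": [[[0,0,0,0,0,0.05],[0,0,0,0,0,0.1],[0,0,0,0,0,0.15],[0,0,0,0,0,0.2],[0,0,0,0,0,0.2]]]}}

```text
time_s: 17.62
tcp_pos: [545.0, -175.9, 107.8]
tool_rot: [0.001, 0.792, 0.61, 0.001]
contact_force: [3.4, -0.4, 3.6]
finger_gap: 13.1
gripper_force: 50.0
```

>>> {"method": "step_arm", "body": {"targets": [[[0.2,0,0,0,0,0.05],[0.4,0,0,0,0,0.1],[0.5,0,0,0,0,0.15],[0.6,0,0,0,0,0.2],[0.6,0,0,0,0,0.2]]]}}

```text
time_s: 18.03
tcp_pos: [545.3, -175.9, 107.8]
tool_rot: [0.001, 0.728, 0.685, 0.0]
contact_force: [3.0, -0.6, 3.5]
finger_gap: 13.3
gripper_force: 50.0
```

>>> {"method": "step_arm", "body": {"targets": [[[0.1,0,0,0,0,0.05],[0.2,0,0,0,0,0.1],[0.2,0,0,0,0,0.15],[0.2,0,0,0,0,0.2],[0.2,0,0,0,0,0.2]]]}}

```text
time_s: 18.45
tcp_pos: [545.5, -175.9, 107.8]
tool_rot: [0.001, 0.656, 0.754, 0.0]
contact_force: [3.5, -1.1, 4.3]
finger_gap: 13.2
gripper_force: 50.0
```

>>> {"method": "step_arm", "body": {"targets": [[[0.2,0,0.1,0,0,0.05],[0.3,-0.1,0.15,0,0,0.1],[0.4,-0.1,0.15,0,0,0.15],[0.4,-0.1,0.15,0,0,0.2],[0.4,-0.1,0.15,0,0,0.2],[0.4,-0.1,0.15,0,0,0.2],[0.4,-0.1,0.15,0,0,0.2]]]}}

```text
time_s: 19.03
tcp_pos: [545.7, -175.8, 107.8]
tool_rot: [0.0, 0.579, 0.816, 0.0]
contact_force: [4.1, -0.5, 2.8]
finger_gap: 13.2
gripper_force: 50.0
```

```bash
cat > ang.py <<'E'
from tap import *
def bar():
    o=manip.observe(); y,M=yaw(o); print(o['time_s'],o['tcp_pos'].round(1),"yaw",y.round(2),o['contact_force'].round(1))
    for n in("wrist","scene"):
        img,d,P=cloud(n); a=P.reshape(-1,3)
        r=np.hypot(a[:,0]-547,a[:,1]+174.6)
        L=a[(r>24)&(r<40)&(a[:,2]>108)&(a[:,2]<127)]
        Q=(L-o['tcp_pos'])@M; L=L[(abs(Q[:,0])>13)&(abs(Q[:,1])<16)]
        c=np.array([547,-174.6]); 
        if len(L)>10:
            m=np.median(L,0)[:2]; w,V=np.linalg.eigh(np.cov((L[:,:2]-m).T))
            print(n,len(L),"mid",m.round(1),"from centre deg",np.degrees(np.arctan2(*(m-c)[::-1])).round(1),"axis",np.degrees(np.arctan2(V[1,1],V[0,1])).round(1))
        r2=a[(r>26)&(r<34)&(a[:,2]>70)&(a[:,2]<95)]; print(n,"flange z",np.median(r2[:,2]).round(1))
    return img
E
python3 -c "
from ang import *
img=bar();cv2.imwrite('pics/s5.png',cv2.resize(img[150:310,120:280],(600,600)))"
```

```text
19.0333 [ 545.7 -175.8  107.8] yaw 19.28 [ 4.1 -0.5  2.8]
wrist 639 mid [ 537.4 -146.9] from centre deg 109.2 axis -153.9
wrist flange z 79.8
scene 125 mid [ 543.6 -150.7] from centre deg 98.0 axis 107.6
scene flange z 78.5
```

View pics/s5.png

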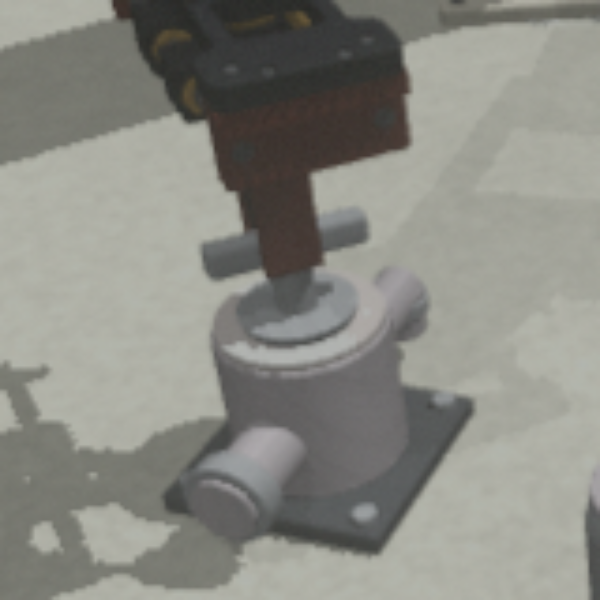

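The scene crop shows the liner flange flush on the body (79 mm), the plug seated, and the bar swung about 45°. Now I swing back.

>>> {"method": "step_arm", "body": {"targets": [[[0.3,0,0,0,0,-0.05],[0.3,0,0,0,0,-0.1],[0.3,0,0,0,0,-0.15],[0.3,0,0,0,0,-0.2],[0.2,0,0,0,0,-0.25],[0.2,0,0,0,0,-0.3],[0.2,0,0,0,0,-0.35],[0.2,0,0,0,0,-0.4]]]}}

```text
time_s: 19.8
tcp_pos: [545.3, -175.9, 107.7]
tool_rot: [0.0, 0.729, 0.684, -0.0]
contact_force: [2.4, -0.9, 4.0]
finger_gap: 13.2
gripper_force: 50.0
```

>>> {"method": "step_arm", "body": {"targets": [[[-0.1,0,0,0,0,-0.05],[-0.1,0,0,0,0,-0.1],[-0.2,0,0,0,0,-0.15],[-0.3,0,0,0,0,-0.2],[-0.3,0,0,0,0,-0.2],[-0.3,0,0,0,0,-0.2]]]}}

```text
time_s: 20.3
tcp_pos: [545.1, -175.9, 107.7]
tool_rot: [0.0, 0.793, 0.61, -0.0]
contact_force: [2.8, -1.0, 5.5]
finger_gap: 13.5
gripper_force: 50.0
```

>>> {"method": "step_arm", "body": {"targets": [[[0,0,0.3,0,0,0],[0,0,0.3,0,0,-0.05],[0,0,0.4,0,0,-0.1],[0,0,0.4,0,0,-0.15],[0,0,0.4,0,0,-0.2],[0,0,0.4,0,0,-0.2],[0,0,0.4,0,0,-0.2]]]}}

```text
time_s: 20.88
tcp_pos: [544.8, -175.7, 107.8]
tool_rot: [-0.0, 0.849, 0.528, -0.0]
contact_force: [2.8, -2.3, 2.9]
finger_gap: 13.5
gripper_force: 50.0
```

```bash
python3 -c "
from ang import *
bar()"
```

```text
20.8833 [ 544.8 -175.7  107.8] yaw -26.27 [ 2.8 -2.3  2.9]
wrist 626 mid [ 559.1 -148. ] from centre deg 65.4 axis 153.1
wrist flange z 79.8
scene 124 mid [ 557.8 -151.9] from centre deg 64.6 axis 66.2
scene flange z 78.5
```

>>> {"method": "step_arm", "body": {"targets": [[[0.2,-0.2,0,0,0,0],[0.4,-0.3,0,0,0,0],[0.4,-0.3,0,0,0,0]]], "gripper": 0, "newtons": 8}}

```text
time_s: 21.23
tcp_pos: [544.9, -175.8, 107.8]
tool_rot: [-0.001, 0.85, 0.527, -0.0]
contact_force: [0.4, -0.2, 3.5]
finger_gap: 16.0
gripper_force: 8.0
```

>>> {"method": "step_arm", "body": {"targets": [[[0,0,0,0,0,0],[0,0,0,0,0,0],[0,0,0,0,0,0],[0,0,0,0,0,0],[0,0,0,0,0,0],[0,0,0,0,0,0]]], "gripper": 0.4}}

```text
time_s: 21.73
tcp_pos: [545.4, -175.9, 107.9]
tool_rot: [-0.0, 0.85, 0.527, -0.0]
contact_force: [-0.9, 0.7, 0.3]
finger_gap: 35.3
gripper_force: 0.0
```

>>> {"method": "step_arm", "body": {"targets": [[[0,0,5,0,0,0],[0,0,15,0,0,0],[0,0,35,0,0,0],[0,0,60,0,0,0],[0,0,90,0,0,0],[0,0,100,0,0,0],[0,0,100,0,0,0]]]}}

```text
time_s: 22.32
tcp_pos: [547.5, -176.7, 211.7]
tool_rot: [0.003, 0.85, 0.527, 0.002]
contact_force: [0.7, -0.8, 0.5]
finger_gap: 34.9
gripper_force: 0.0
```

>>> {"method": "step_arm", "body": {"targets": [[[-15,-30,0,0,0,0],[-30,-60,0,0,0,0],[-35,-75,0,0,0,0],[-35,-75,0,0,0,0],[-35,-75,0,0,0,0]]]}}

```text
time_s: 22.73
tcp_pos: [509.7, -251.2, 206.9]
tool_rot: [-0.001, 0.85, 0.526, -0.0]
contact_force: [0.2, -0.1, 0.2]
finger_gap: 35.2
gripper_force: 0.0
```

```bash
python3 - <<'E'
from tap import *
o=manip.observe(); print(o['time_s'],o['tcp_pos'],o['contact_force'])
img,d,P=cloud("wrist"); cv2.imwrite("pics/w6.png",img); a=P.reshape(-1,3); r=np.hypot(a[:,0]-547,a[:,1]+174.6)
b=a[(r<45)&(a[:,2]>114)&(a[:,2]<128)]
print("bar",len(b),np.median(b,0),cv2.minAreaRect(b[:,:2].astype(np.float32)))
b=a[(r<45)&(a[:,2]>76)&(a[:,2]<90)];k=cv2.convexHull(b[:,:2].astype(np.float32))[:,0]
for lo,hi in((0,24),(27,34),(35.5,37)):
    z=a[(r>lo)&(r<hi)&(a[:,2]>60)&(a[:,2]<95)][:,2]; print(lo,np.median(z))
E
```

```text
22.7333 [ 509.68690792 -251.20371399  206.9115164 ] [ 0.22497852 -0.1087567   0.17581994]
bar 1705 [ 547.59035238 -173.30008648  121.3791336 ] ((546.9439086914062, -174.6024932861328), (65.48347473144531, 12.000116348266602), 65.02770233154297)
0 84.74918923585028
27 79.69247954213773
35.5 75.08525626338883
```

View pics/w6.png

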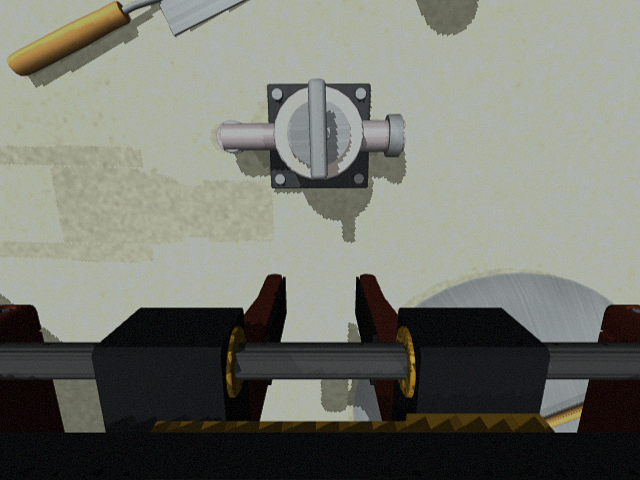

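The plug is seated: bar top at 121 mm, flange at 79 mm, bar about 1° off square to the pipe (columns 310–325, rows 80–178). The gripper is clear.

```bash
python3 -c "
from rig import manip
print(manip.hand_in())"
```

```text
the job is handed in; nothing more can be done
None
```

The job is handed in: the liner is flush, the plug is seated and its handle is within about 1° of across the spout after a free 45° swing and back; the bedding push read about 11.8 N at the wrist, about 14.6 N on the taper with the plug's weight, so it is in your 12–15 N band only if that weight counts.

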